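# Fit the spindle of a bench tube rotator through its two bearings into the drive coupling

### The job

Take the steel spindle by its black head out of the blue holder and lower it, tip first, through both brass bearings of the grey and white tube rotator. The slotted drive coupling at the bottom has been left at some unknown angle, so feel for the slot by turning the spindle gently, without forcing it, until its flat tip drops fully home, then let go. Leave the jar, the bottle and the beaker where they stand.

Things in the scene. Friction and masses are not known exactly. Their poses are not given: they have to be found in the camera images.
- rotator: Tube rotator, fixed: grey foot 130x80x12 mm, white column on its +x side (55 to 75 mm from the axis, top 122 mm) with two white arms, each 56 mm wide, holding brass bearing blocks one above the other. Origin on the vertical axis of both bearings, at bench level; z up, x towards the column.
- bearing_top (a point): Centre of the mouth of the upper bearing's hole, 119 mm above the bench on the rotator's axis. Both bearings: bore 15.5 mm, 2.5 mm chamfer, 16 mm high; upper block from 103 to 119 mm above the bench, lower block from 60 to 76 mm.
- slot_mouth (a point): Point on the rotator's axis level with the jaw tops of the steel drive coupling, 32 mm above the bench. Straight slot between the jaws: 7 mm wide, 12 mm deep (floor at 20 mm), ends open. The coupling is stiff to turn (0.4 N m). Its angle is not reported (this point turns with the rotator only): the slot's long direction lies anywhere within 0.7 rad either way of the rotator's x axis.
- spindle_head (a point): Centre of the spindle's head, the place to grip: a round black cylinder, 24 mm diameter, 30 mm high, vertical at the start. Spindle: steel, 160 mm long in all, about 0.14 kg; round 14 mm shaft below the head; the lowest 14 mm are a flat blade 13 mm wide and 5 mm thick. The head's centre is 145 mm above the tip.
- spindle_tip (a point): Centre of the end face of the spindle's blade; z points up the shaft to the head, x along the blade's 13 mm width (a half turn looks the same). Standing in the holder the tip is 15 mm above the bench. On the coupling's jaws it is at 32 mm, fully home in the slot at 20 mm.
- holder: Blue storage block, fixed: 60x60 mm on a 90x90 mm foot, 60 mm high, with a 16 mm hole, 45 mm deep, in which the spindle stands upright at the start. Origin at the centre of the underside, under the hole.
- jar: Sample jar with a white lid, 52 mm diameter, 72 mm high, loose bystander; origin at the centre of its underside.
- bottle: Small bottle with a blue cap, 48 mm diameter, 96 mm high, loose bystander; origin at the centre of its underside.
- beaker: Glass beaker, 72 mm diameter, 93 mm high, loose bystander; origin at the centre of its underside.
Things that resemble listed ones, but are neither listed nor needed, are in the scene too. Of the things that look like the part that bears spindle_head, the middle-sized one is meant. What is shaped like the rotator but green is not meant.

How it is judged:
By the outcome, as a careful person would: the job done as asked, in the order asked, and still so for the second after the job is handed in, with the robot touching nothing.
It also fails if it takes over 61 s, if anything falls off the work surface, if the arm or the gripper's body presses on something with over 40 N, if the wrist force passes 120 N, or if a joint passes its speed limit or range.

### The arm

A 6-joint arm with a two-finger parallel gripper is mounted at the origin on a cart in front of the work surface, level with it; the furniture and walls round the work are solid. World frame = base frame: x ahead of the robot, y to its left, z up, the work surface at z = 0. Lengths are in m, angles in rad, forces in N, time in s.
With the tool pointing down it reaches from about 0.425 to 0.95 m from the base axis. Payload 14.7 kg.
Tool frame: the origin (TCP) lies at the very end of the fingers, on their centre line; the grasp point (between the pads) lies 19 mm behind it; z points along the fingers, y is the line along which they close (so a half turn about z gives the same grasp; the last joint's range is limited). The gripper opens to 85 mm and grips with 20 to 120 N. Pads are 22 mm wide; open, the fingers measure 114 mm over their backs; the gripper's body (76 mm by 85 mm) begins 54 mm behind the grasp point. The pads swing forward as they close: fully open they stand 13 mm farther back than shut.
Start: joints at [-1.287, 0.48, 1.596, -0, 1.065, -0.047], TCP at [0.211, -0.615, 0.231] pointing down, gripper open.
Joint ranges: [-2.75, 2.75], [-0.82, 2.05], [0.23, 2.67], [-1.56, 4.7], [0.09, 2.69], [-2.92, 2.92]. Speed limits (rad/s): [1.89, 1.89, 2.39, 3.01, 3.01, 3.01].

### API

Orientations are given as a 3x3 rotation matrix whose columns are the frame's x, y, z axes.
In Python, from cell import * gives the robot as it stands.
- The arm moves only by the tool play_rows, never from a script. Its argument "motion" is a list of rows, each an object with "linear": the shift along the tool's x, y, z in units of 40 mm (1.0 is 40 mm), a list of three; "delta_rot": the turn, a rotation vector about the tool's x, y, z in units of 6 degrees (1.0 is 6 degrees), a list of three; "fingers": the opening, from 0 (shut) to 1 (fully open). A call has 1 to 20 rows; each row shifts and turns the commanded pose from where the row before left it, along the tool's axes as they then stand; what a row does not reach is not made up. A row lasts 1/12 s, in which the tool goes at most 41.7 mm and 7.16 degrees, less where a joint would pass 70% of its speed; a pose out of reach is approached as far as the arm can. A call is refused whole if a number of a shift passes 1 or a number of a turn 1, either way. A call with a gripper value outside its range is refused whole. The fingers move at their own pace and stop on an object; "grip_force" is the grip in N (left out, the last holds). Time passes only in rows, so rows that do not move let the fingers close. It gives the time, the measured TCP pose, the force, the opening and the grip force at its end, in the units of the state.
- get_obs(): the state, without advancing time (a new reading comes with each control period).
- capture(name): name is "scene" or "top" or "wrist"; returns a dict with "img" (480x640x3 uint8, red, green, blue), "fx", "fy", "cx", "cy" (pixels), "distortion" ([k1, k2, p1, p2, k3] as OpenCV has them; the pictures are not rectified), "xyz" and "attitude" of the camera in the world; the wrist camera has in their place "mount" (4x4, takes a point from camera to tool coordinates, whose origin is the TCP and whose axes are the flange's). Camera axes: x right, y down, z forward; pixel columns grow to the right and rows downward; lengths in m; the calibration is good to about 2 mm. A picture is of the moment at which its call begins: read the wrist's pose just before it. There is no depth.
- hand_in(): hands the job in; it is judged then, once.
The state is a dict: "t": time; "qpos": joint angles; "qvel": joint speeds; "effort": joint torques, N m; "tcp_pos": TCP position; "orientation": TCP orientation; "contact_force": force on the tool from outside, world axes, zero at the start; "ft_torque": the same for the moment, N m; "gripper_width": finger opening in m; "gripper_force": force on a finger pad.
Only numpy, scipy, OpenCV 4.12 (cv2) and the standard library are available. Lean on these libraries where they do the work, as an engineer would, in place of code of your own. Each camera call takes 0.05 s, during which the arm holds its last target. There are 200 camera calls.

## Working session

There is one attempt and no reset: what is moved stays moved. The work goes in short steps, Python scripts to look and compute and a tool call to move; the robot and the scene stay as the last step left them, time stands still between calls to the robot, and variables do not carry over. Pictures are saved under pics/ and viewed, at most 10 in all, crops included, and the job is handed in when it is done.

Besides the shell and the picture viewer there is one more tool, called after "Call:" by a JSON object that holds its "method" and its "body", one argument or row to a line. play_rows: Moves the arm, as the interface text tells. Its arguments: {"type":"object","properties":{"motion":{"type":"array"},"grip_force":{"type":"number"}},"required":["motion"]}

```bash
ls; mkdir -p pics; python3 - <<'E'
from cell import *
import cv2
o=get_obs(); print({k:o[k] for k in('t','tcp_pos','orientation','contact_force','gripper_width')})
for n in('scene','top'):
    c=capture(n); cv2.imwrite(f'pics/{n}0.png',c['img'][:,:,::-1]); print(n,{k:c[k] for k in c if k!='img'})
E
```

```text
pics
{'t': 0.0, 'tcp_pos': array([ 0.21102068, -0.61435482,  0.23068914]), 'orientation': array([[ 9.45807444e-01,  3.24727865e-01, -3.03671452e-04],
       [ 3.24727996e-01, -9.45806755e-01,  1.14473676e-03],
       [ 8.45134118e-05, -1.18131117e-03, -9.99999299e-01]]), 'contact_force': array([-0.2319082 , -0.16287348, -0.35214536]), 'gripper_width': 0.0851959342626927}
scene {'fx': 520.3653896259723, 'fy': 520.3653896259723, 'cx': 329.0019644335087, 'cy': 239.52385439308088, 'distortion': array([0.00024645, 0.        , 0.        , 0.        , 0.        ]), 'xyz': array([-0.47027736,  0.56335669,  0.62941883]), 'attitude': array([[-0.5544306 , -0.31411517,  0.77067397],
       [-0.8318115 ,  0.23852051, -0.50119616],
       [-0.02638824, -0.91893396, -0.39352768]])}
top {'fx': 501.2518168955748, 'fy': 501.2518168955748, 'cx': 315.14124402985766, 'cy': 230.7468657635485, 'distortion': array([-0.04905174,  0.        ,  0.        ,  0.        ,  0.        ]), 'xyz': array([ 0.36028843, -0.0563341 ,  1.09060257]), 'attitude': array([[-0.00895357, -0.98786425,  0.15506147],
       [-0.99989723,  0.01058105,  0.00967349],
       [-0.01119681, -0.15495892, -0.98785746]])}
```

View pics/scene0.png

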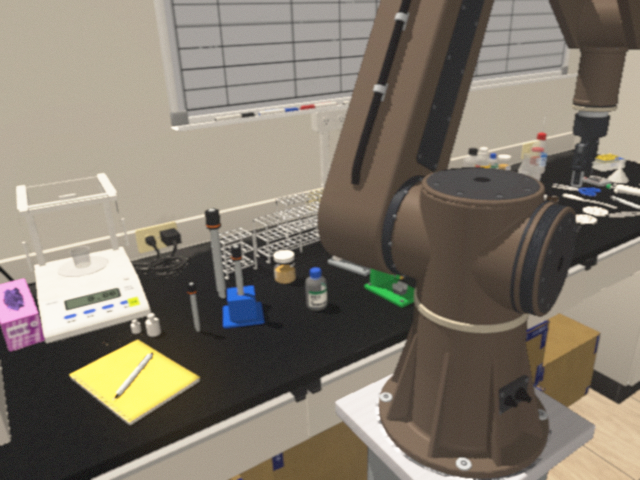

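View pics/top0.png

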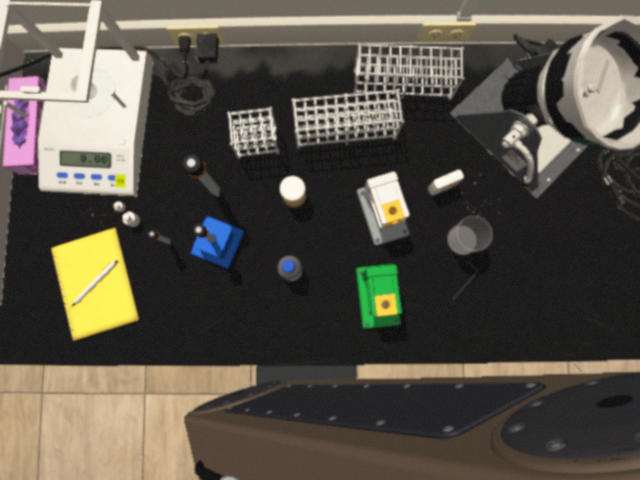

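Scene: three dark-headed spindles. Scene/top pixels are large at (212,215)/(194,163), medium at (237,254)/(202,231) in the blue holder, and small at (192,287)/(154,234). The medium one in the holder is meant. There are two rotators in the top view: grey/white with its hole near (392,211), which is the target, and green at (385,304), which is not. I'll confirm in one crop and triangulate.

```bash
cat > h.py <<'E'
import numpy as np, cv2
from cell import *
def ray(c,uv,o=None):
    K=np.array([[c['fx'],0,c['cx']],[0,c['fy'],c['cy']],[0,0,1]])
    p=cv2.undistortPoints(np.array([[uv]],float),K,np.array(c['distortion']))[0,0]
    d=np.array([p[0],p[1],1.])
    if 'mount' in c:
        M=np.array(c['mount']);R=np.array(o['orientation']);t=np.array(o['tcp_pos'])
        return R@M[:3,3]+t, R@(M[:3,:3]@d)
    return np.array(c['xyz']),np.array(c['attitude'])@d
def plane(r,z): return r[0]+r[1]*(z-r[0][2])/r[1][2]
def tri(rs):
    A=np.zeros((3,3));b=np.zeros(3)
    for p,d in rs:
        d=d/np.linalg.norm(d);P=np.eye(3)-np.outer(d,d);A+=P;b+=P@p
    x=np.linalg.solve(A,b)
    return x,[np.linalg.norm(np.cross(d/np.linalg.norm(d),x-p)) for p,d in rs]
def proj(c,X,o=None):
    K=np.array([[c['fx'],0,c['cx']],[0,c['fy'],c['cy']],[0,0,1]])
    if 'mount' in c:
        M=np.array(c['mount']);R=np.array(o['orientation'])@M[:3,:3];t=np.array(o['orientation'])@M[:3,3]+o['tcp_pos']
    else: R=np.array(c['attitude']);t=np.array(c['xyz'])
    Y=(np.atleast_2d(X)-t)@R
    return cv2.projectPoints(Y,np.zeros(3),np.zeros(3),K,np.array(c['distortion']))[0][:,0]
E
python3 - <<'E'
from h import *
s=capture('scene');t=capture('top')
x,e=tri([ray(s,(237,254)),ray(t,(202,231))]);print('head',x,e)
print('head top by plane',plane(ray(t,(202,231)),.175))
for n,uv,z in(('rot hole',(392,211),.119),('green',(385,304),.119),('jar',(292,187),.072),('bottle',(289,266),.096),('beakertop',(477,234),.093),('large',(194,163),.2),('small',(154,234),.12)):print(n,plane(ray(t,uv),z))
a=cv2.resize(t['img'][140:280,130:270],None,fx=4,fy=4,interpolation=3);b=cv2.resize(t['img'][165:235,350:420],None,fx=8,fy=8,interpolation=3)[:, :240*1]
a=cv2.resize(t['img'][140:260,130:230],None,fx=4,fy=4,interpolation=3);b=cv2.resize(t['img'][165:225,352:417],None,fx=6,fy=8,interpolation=3)
cv2.imwrite('pics/crop.png',np.hstack([a,b])[:,:,::-1])
E
```

```text
head [0.5087474  0.16740256 0.15744441] [np.float64(0.00033687794817779406), np.float64(0.00033687794817775205)]
head top by plane [0.50578417 0.16289464 0.175     ]
rot hole [ 0.55061675 -0.19884518  0.119     ]
green [ 0.36907577 -0.1796062   0.119     ]
jar [0.61313991 0.00112657 0.072     ]
bottle [0.44600624 0.006026   0.096     ]
beakertop [ 0.50674782 -0.37276303  0.093     ]
large [0.62933632 0.17535111 0.2       ]
small [0.50954632 0.27156015 0.12      ]
```

View pics/crop.png

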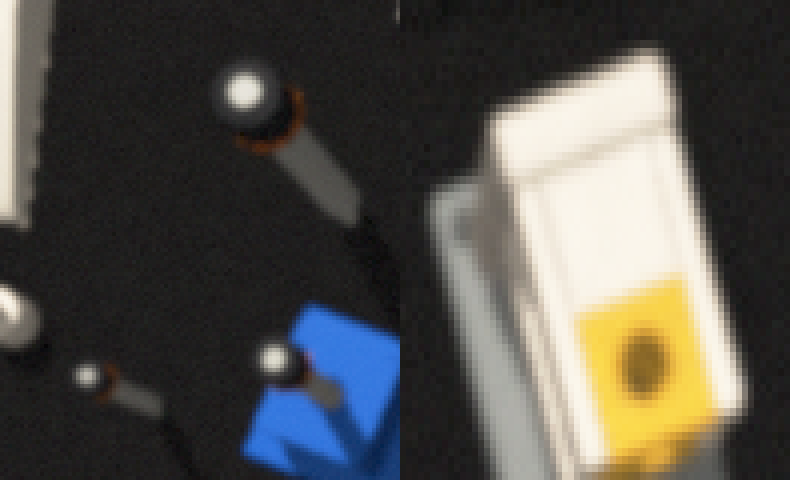

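Confirmed: the crop shows the medium spindle in the blue holder and the brass hole of the white rotator at top pixel (392.8,210.3). Next I move to a close view over the rotator.

Call:
{"method": "play_rows", "body": {
  "motion": [
    {"linear": [0,0,-0.4],"delta_rot": [0,0,0.79],"fingers": 1},
    {"linear": [0,0,-0.4],"delta_rot": [0,0,0.79],"fingers": 1},
    {"linear": [0,0,-0.4],"delta_rot": [0,0,0.79],"fingers": 1},
    {"linear": [0,0,-0.4],"delta_rot": [0,0,0.79],"fingers": 1},
    {"linear": [0.53,-0.65,0],"delta_rot": [0,0,0],"fingers": 1},
    {"linear": [0.53,-0.65,0],"delta_rot": [0,0,0],"fingers": 1},
    {"linear": [0.53,-0.65,0],"delta_rot": [0,0,0],"fingers": 1},
    {"linear": [0.53,-0.65,0],"delta_rot": [0,0,0],"fingers": 1},
    {"linear": [0.53,-0.65,0],"delta_rot": [0,0,0],"fingers": 1},
    {"linear": [0.53,-0.65,0],"delta_rot": [0,0,0],"fingers": 1},
    {"linear": [0.53,-0.65,0],"delta_rot": [0,0,0],"fingers": 1},
    {"linear": [0.53,-0.65,0],"delta_rot": [0,0,0],"fingers": 1},
    {"linear": [0.53,-0.65,0],"delta_rot": [0,0,0],"fingers": 1},
    {"linear": [0.36,-0.64,0],"delta_rot": [0,0,0],"fingers": 1},
    {"linear": [0.36,-0.64,0],"delta_rot": [0,0,0],"fingers": 1},
    {"linear": [0.36,-0.64,0],"delta_rot": [0,0,0],"fingers": 1},
    {"linear": [0.36,-0.64,0],"delta_rot": [0,0,0],"fingers": 1},
    {"linear": [0.36,-0.64,0],"delta_rot": [0,0,0],"fingers": 1},
    {"linear": [0.36,-0.64,0],"delta_rot": [0,0,0],"fingers": 1},
    {"linear": [0,0,0],"delta_rot": [0,0,0],"fingers": 1}
  ]
}}

```text
t: 1.87
tcp_pos: [0.4901, -0.2234, 0.2953]
orientation: [[1.0, 0.002, 0.001], [0.002, -1.0, 0.001], [0.001, -0.001, -1.0]]
contact_force: [-0.2, 0.2, -0.2]
gripper_width: 0.0849
gripper_force: 0.0
```

```bash
python3 - <<'E'
from h import *
o=get_obs();c=capture('wrist');print(o['tcp_pos'],o['orientation'],c['mount'],c['fx'],c['cx'],c['cy'])
print(proj(c,[[.55,-.199,.119],[.508,.165,.16],[.55,-.199,.032]],o))
cv2.imwrite('pics/w1.png',c['img'][:,:,::-1])
import pickle;pickle.dump((o,c),open('w1.pkl','wb'))
E
```

```text
[ 0.49014407 -0.22339796  0.29528984] [[ 9.99997218e-01  2.27647084e-03  6.18436273e-04]
 [ 2.27571024e-03 -9.99996657e-01  1.22781149e-03]
 [ 6.21229282e-04 -1.22640069e-03 -9.99999055e-01]] [[ 2.87550691e-05 -9.59827023e-01 -2.80592383e-01  7.04519105e-02]
 [ 9.99999934e-01  1.29301994e-04 -3.39825622e-04 -4.20778923e-04]
 [ 3.62454970e-04 -2.80592355e-01  9.59826963e-01 -1.43231696e-01]
 [ 0.00000000e+00  0.00000000e+00  0.00000000e+00  1.00000000e+00]] 332.00771957858103 320.1256105748102 241.4235372799951
[[295.02236015 156.58091093]
 [-89.84333171 211.15448454]
 [300.47165817 154.11982961]]
```

View pics/w1.png

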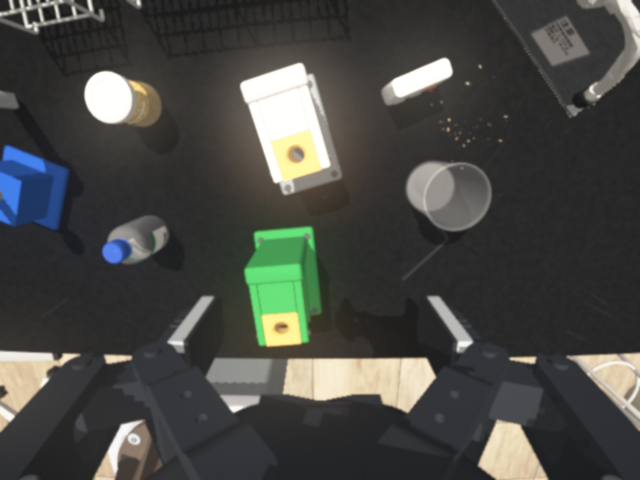

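The hole is at (296,155), within 2 px of the prediction; the second rotator, green at (282,327), is the decoy. I take one intermediate view that shows both the rotator and the spindle, then go on to the holder.

Call:
{"method": "play_rows", "body": {
  "motion": [
    {"linear": [0,-0.7,0],"delta_rot": [0,0,0],"fingers": 1},
    {"linear": [0,-0.7,0],"delta_rot": [0,0,0],"fingers": 1},
    {"linear": [0,-0.7,0],"delta_rot": [0,0,0],"fingers": 1},
    {"linear": [0,-0.7,0],"delta_rot": [0,0,0],"fingers": 1},
    {"linear": [0,-0.7,0],"delta_rot": [0,0,0],"fingers": 1},
    {"linear": [0,-0.7,0],"delta_rot": [0,0,0],"fingers": 1},
    {"linear": [0,0,0],"delta_rot": [0,0,0],"fingers": 1},
    {"linear": [0,0,0],"delta_rot": [0,0,0],"fingers": 1}
  ]
}}

```text
t: 2.58
tcp_pos: [0.4882, -0.0587, 0.2953]
orientation: [[1.0, 0.002, -0.0], [0.002, -1.0, -0.0], [-0.0, 0.0, -1.0]]
contact_force: [0.1, 0.2, 0.4]
gripper_width: 0.0853
gripper_force: 0.0
```

```bash
python3 - <<'E'
from h import *
import pickle
o=get_obs();c=capture('wrist');pickle.dump((o,c),open('w2.pkl','wb'));print(o['tcp_pos'])
print(proj(c,[[.55,-.199,.119],[.507,.165,.16]],o))
E
```

```text
[ 0.48821854 -0.0587393   0.29533707]
[[469.16300045 155.615451  ]
 [ 66.00863036 208.43139503]]
```

Call:
{"method": "play_rows", "body": {
  "motion": [
    {"linear": [0,-0.7,0],"delta_rot": [0,0,0],"fingers": 1},
    {"linear": [0,-0.7,0],"delta_rot": [0,0,0],"fingers": 1},
    {"linear": [0,-0.7,0],"delta_rot": [0,0,0],"fingers": 1},
    {"linear": [-0.2,-0.7,0],"delta_rot": [0,0,0],"fingers": 1},
    {"linear": [-0.2,-0.7,0],"delta_rot": [0,0,0],"fingers": 1},
    {"linear": [-0.2,-0.5,0],"delta_rot": [0,0,0],"fingers": 1},
    {"linear": [0,0,0],"delta_rot": [0,0,0],"fingers": 1},
    {"linear": [0,0,0],"delta_rot": [0,0,0],"fingers": 1}
  ]
}}

```text
t: 3.3
tcp_pos: [0.4646, 0.1004, 0.2953]
orientation: [[1.0, 0.001, 0.0], [0.001, -1.0, -0.0], [0.0, 0.0, -1.0]]
contact_force: [0.4, 0.4, -0.2]
gripper_width: 0.0855
gripper_force: 0.0
```

```bash
python3 - <<'E'
from h import *
import pickle
o=get_obs();c=capture('wrist');pickle.dump((o,c),open('w3.pkl','wb'));print(o['tcp_pos'])
o2,c2=pickle.load(open('w2.pkl','rb'));o1,c1=pickle.load(open('w1.pkl','rb'))
out=[]
for oo,cc,X in((o1,c1,[.55,-.199,.119]),(o2,c2,[.55,-.199,.119]),(o2,c2,[.507,.165,.16]),(o,c,[.507,.165,.16])):
    u=proj(cc,[X],oo)[0];print(u)
    x0,y0=int(u[0])-35,int(u[1])-25;x0=min(max(x0,0),570);y0=min(max(y0,0),430)
    out.append(cv2.resize(cc['img'][y0:y0+50,x0:x0+70],(400,286),interpolation=3));print(x0,y0)
cv2.imwrite('pics/c4.png',np.vstack([np.hstack(out[:2]),np.hstack(out[2:])])[:,:,::-1])
E
```

```text
[0.4645718  0.10042695 0.29531894]
[295.02236015 156.58091093]
260 131
[469.16300045 155.615451  ]
434 130
[ 66.00863036 208.43139503]
31 183
[243.20101693 179.84377066]
208 154
```

View pics/c4.png

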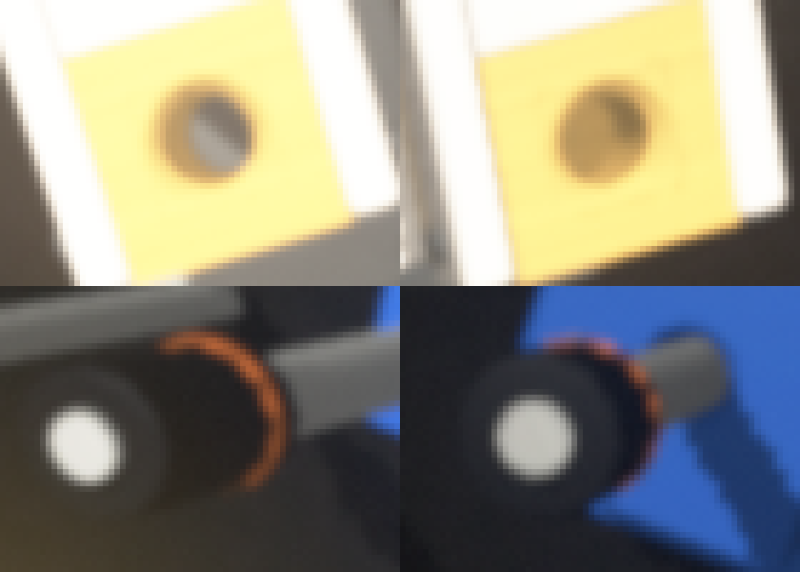

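```bash
python3 - <<'E'
from h import *
import pickle
w=[pickle.load(open(f'w{i}.pkl','rb')) for i in(1,2,3)]
R=lambda i,uv: ray(w[i][1],uv,w[i][0])
h=[R(0,(295.55,153.6)),R(1,(469.0,152.6))]
print('hole',tri(h),[plane(r,.119) for r in h])
d=[R(1,(45,210.5)),R(2,(231.1,179.9))]
print('headtop',tri(d),[plane(r,.175) for r in d])
s=capture('top');print('top cam hole',plane(ray(s,(392.3,209.9)),.119),'headtop',plane(ray(s,(198.3,230)),.175))
# rotator yaw from brass block edge crop1: (65,58)->(285,0) far edge; (130,280)->(352,215) near
for a,b in(((130,280),(65,58)),((352,215),(285,0))):
    A,B=[plane(R(0,(260+x/5.714-.5,131+y/5.714-.5)),.119) for x,y in(a,b)];print('yaw',np.arctan2(*(B-A)[1::-1]),np.linalg.norm(B-A),A,B)
print(get_obs()['tcp_pos'],get_obs()['qpos'])
E
```

```text
hole (array([ 0.5527022 , -0.19939317,  0.1170175 ]), [np.float64(3.133647839053215e-05), np.float64(3.133647839073309e-05)]) [array([ 0.55271916, -0.19953898,  0.119     ]), array([ 0.55277019, -0.19852171,  0.119     ])]
headtop (array([0.50861594, 0.17063912, 0.17689898]), [np.float64(8.015739445269792e-05), np.float64(8.015739445278384e-05)]) [array([0.50817199, 0.17229185, 0.175     ]), array([0.50850463, 0.17115562, 0.175     ])]
top cam hole [ 0.55282188 -0.19951143  0.119     ] headtop [0.50774095 0.16987704 0.175     ]
yaw 0.2625468089795012 0.03700480301040186 [ 0.52869354 -0.18644959  0.119     ] [ 0.56443027 -0.17684533  0.119     ]
yaw 0.3093695257091543 0.035721926297883365 [ 0.53939823 -0.22345664  0.119     ] [ 0.57342429 -0.21258081  0.119     ]
[0.46497466 0.09963411 0.29532291] [ 1.47626007e-01  1.65088486e-01  1.89915544e+00 -4.36599806e-04
  1.07712778e+00  1.71959002e+00]
```

Head top ≈ (0.508,0.171,0.176) and hole ≈ (0.5528,-0.1992,0.118). Both heights match the text. Moving to the grasp.

Call:
{"method": "play_rows", "body": {
  "grip_force": 40,
  "motion": [
    {"linear": [0.36,-0.6,0],"delta_rot": [0,0,0],"fingers": 1},
    {"linear": [0.36,-0.6,0],"delta_rot": [0,0,0],"fingers": 1},
    {"linear": [0.36,-0.59,0],"delta_rot": [0,0,0],"fingers": 1},
    {"linear": [0,0,0.5],"delta_rot": [0,0,0],"fingers": 1},
    {"linear": [0,0,0.6],"delta_rot": [0,0,0],"fingers": 1},
    {"linear": [0,0,0.6],"delta_rot": [0,0,0],"fingers": 1},
    {"linear": [0,0,0.6],"delta_rot": [0,0,0],"fingers": 1},
    {"linear": [0,0,0.6],"delta_rot": [0,0,0],"fingers": 1},
    {"linear": [0,0,0.5],"delta_rot": [0,0,0],"fingers": 1},
    {"linear": [0,0,0.46],"delta_rot": [0,0,0],"fingers": 1},
    {"linear": [0,0,0],"delta_rot": [0,0,0],"fingers": 1},
    {"linear": [0,0,0],"delta_rot": [0,0,0],"fingers": 1}
  ]
}}

```text
t: 4.4
tcp_pos: [0.5077, 0.1711, 0.1404]
orientation: [[1.0, -0.002, -0.002], [-0.002, -1.0, -0.001], [-0.002, 0.001, -1.0]]
contact_force: [0.0, 0.3, 0.3]
gripper_width: 0.0855
gripper_force: 0.0
```

```bash
python3 - <<'E'
from h import *
o=get_obs();c=capture('wrist');print(o['tcp_pos'],proj(c,[[.508,.171,.175]],o))
cv2.imwrite('pics/w4.png',c['img'][:,:,::-1])
E
```

```text
[0.50772032 0.1711347  0.14040003] [[321.75075347 339.85506742]]
```

View pics/w4.png

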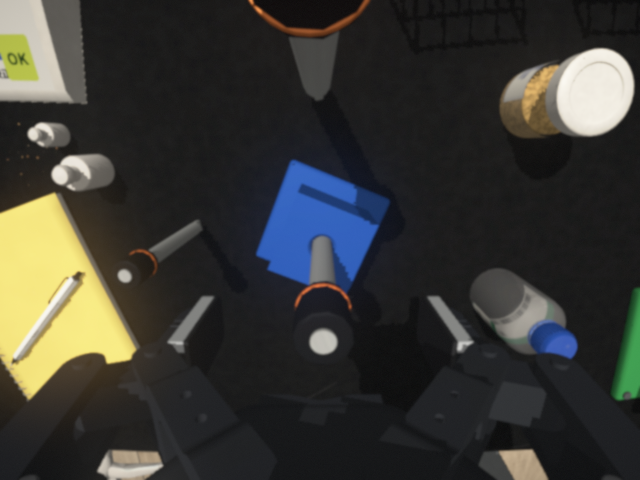

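The head top is at (323,341), within 1.5 px of the prediction and centred between the fingers. Closing the gripper.

Call:
{"method": "play_rows", "body": {
  "grip_force": 40,
  "motion": [
    {"linear": [0,0,0],"delta_rot": [0,0,0],"fingers": 0},
    {"linear": [0,0,0],"delta_rot": [0,0,0],"fingers": 0},
    {"linear": [0,0,0],"delta_rot": [0,0,0],"fingers": 0},
    {"linear": [0,0,0],"delta_rot": [0,0,0],"fingers": 0},
    {"linear": [0,0,0],"delta_rot": [0,0,0],"fingers": 0},
    {"linear": [0,0,0],"delta_rot": [0,0,0],"fingers": 0},
    {"linear": [0,0,0],"delta_rot": [0,0,0],"fingers": 0},
    {"linear": [0,0,0],"delta_rot": [0,0,0],"fingers": 0},
    {"linear": [0,0,0],"delta_rot": [0,0,0],"fingers": 0},
    {"linear": [0,0,0],"delta_rot": [0,0,0],"fingers": 0}
  ]
}}

```text
t: 5.28
tcp_pos: [0.5079, 0.1724, 0.1414]
orientation: [[1.0, 0.0, 0.001], [0.0, -1.0, -0.0], [0.001, 0.0, -1.0]]
contact_force: [-0.1, -2.3, 6.4]
gripper_width: 0.0232
gripper_force: 38.8
```

Call:
{"method": "play_rows", "body": {
  "motion": [
    {"linear": [0,0,-0.1],"delta_rot": [0,0,0],"fingers": 0},
    {"linear": [0,0,-0.2],"delta_rot": [0,0,0],"fingers": 0},
    {"linear": [0,0,-0.4],"delta_rot": [0,0,0],"fingers": 0},
    {"linear": [0,0,-0.5],"delta_rot": [0,0,0],"fingers": 0},
    {"linear": [0,0,-0.5],"delta_rot": [0,0,0],"fingers": 0},
    {"linear": [0,0,-0.5],"delta_rot": [0,0,0],"fingers": 0},
    {"linear": [0,0,-0.5],"delta_rot": [0,0,0],"fingers": 0},
    {"linear": [0,0,-0.5],"delta_rot": [0,0,0],"fingers": 0},
    {"linear": [0,0,-0.3],"delta_rot": [0,0,0],"fingers": 0},
    {"linear": [0,0,0],"delta_rot": [0,0,0],"fingers": 0},
    {"linear": [0,0,0],"delta_rot": [0,0,0],"fingers": 0},
    {"linear": [0,0,0],"delta_rot": [0,0,0],"fingers": 0}
  ]
}}

```text
t: 6.28
tcp_pos: [0.5071, 0.1723, 0.2803]
orientation: [[1.0, 0.0, -0.001], [0.0, -1.0, -0.0], [-0.001, 0.0, -1.0]]
contact_force: [-0.7, -0.2, -1.5]
gripper_width: 0.0231
gripper_force: 39.6
```

```bash
python3 - <<'E'
from h import *
import pickle
o=get_obs();c=capture('wrist');s=capture('scene');pickle.dump((o,c,s),open('w5.pkl','wb'))
T=o['tcp_pos'];R=o['orientation'];P=[T+R@np.array([0,0,z]) for z in(-.034,-.019,.126)]
u=proj(c,P,o);print(T,o['contact_force'],o['gripper_width'],u,proj(s,P))
x,y=u[2].astype(int);x0=x-50;y0=y-75
cv2.imwrite('pics/w5.png',np.hstack([cv2.resize(c['img'][y0:y0+150,x0:x0+100],None,fx=4,fy=4,interpolation=3)])[:,:,::-1]);print(x0,y0)
E
```

```text
[0.5071301  0.17233703 0.28027181] [-0.70541282 -0.17779997 -1.4586396 ] 0.023120886533712907 [[321.33295191 339.46722377]
 [321.22276898 319.4414308 ]
 [320.7384057  231.9661971 ]] [[227.98215339 185.85515278]
 [228.7295246  192.79650408]
 [235.55386481 256.18248315]]
270 156
```

View pics/w5.png

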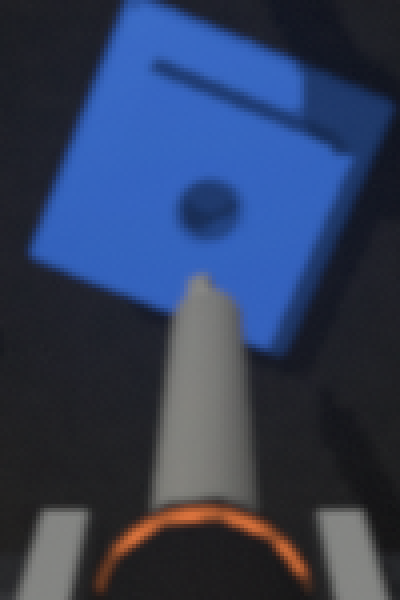

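The blade is seen nearly edge-on at crop (202,275), so its width lies along about world x, rotated perhaps 0.1–0.2 rad, and the spindle hangs straight. Carrying it over the rotator.

Call:
{"method": "play_rows", "body": {
  "motion": [
    {"linear": [0.07,0.3,0],"delta_rot": [0,0,0],"fingers": 0},
    {"linear": [0.07,0.5,0],"delta_rot": [0,0,0],"fingers": 0},
    {"linear": [0.07,0.6,0],"delta_rot": [0,0,0],"fingers": 0},
    {"linear": [0.07,0.6,0],"delta_rot": [0,0,0],"fingers": 0},
    {"linear": [0.07,0.6,0],"delta_rot": [0,0,0],"fingers": 0},
    {"linear": [0.07,0.6,0],"delta_rot": [0,0,0],"fingers": 0},
    {"linear": [0.07,0.6,0],"delta_rot": [0,0,0],"fingers": 0},
    {"linear": [0.07,0.6,0],"delta_rot": [0,0,0],"fingers": 0},
    {"linear": [0.07,0.6,0],"delta_rot": [0,0,0],"fingers": 0},
    {"linear": [0.07,0.6,0],"delta_rot": [0,0,0],"fingers": 0},
    {"linear": [0.07,0.6,0],"delta_rot": [0,0,0],"fingers": 0},
    {"linear": [0.07,0.6,0],"delta_rot": [0,0,0],"fingers": 0},
    {"linear": [0.07,0.6,0],"delta_rot": [0,0,0],"fingers": 0},
    {"linear": [0.07,0.6,0],"delta_rot": [0,0,0],"fingers": 0},
    {"linear": [0.08,0.6,0],"delta_rot": [0,0,0],"fingers": 0},
    {"linear": [0.08,0.45,0],"delta_rot": [0,0,0],"fingers": 0},
    {"linear": [0,0.24,0],"delta_rot": [0,0,0],"fingers": 0},
    {"linear": [0,0,0],"delta_rot": [0,0,0],"fingers": 0},
    {"linear": [0,0,0],"delta_rot": [0,0,0],"fingers": 0},
    {"linear": [0,0,0],"delta_rot": [0,0,0],"fingers": 0}
  ]
}}

```text
t: 8.05
tcp_pos: [0.5528, -0.1985, 0.2806]
orientation: [[1.0, 0.0, -0.001], [0.0, -1.0, 0.001], [-0.001, -0.001, -1.0]]
contact_force: [-0.9, -0.4, -1.3]
gripper_width: 0.0233
gripper_force: 39.6
```

```bash
python3 - <<'E'
from h import *
o=get_obs();c=capture('wrist')
T=o['tcp_pos'];R=o['orientation'];P=[T+R@np.array([0,0,.126]),[.5528,-.1992,.119]]
u=proj(c,P,o);print(T,R[:,2],u)
a=np.linspace(0,2*np.pi,60)
im=c['img'].copy()
x,y=u[1].astype(int);x0=x-45;y0=y-30
im=cv2.resize(im[y0:y0+60,x0:x0+90],None,fx=8,fy=8,interpolation=3)
for r in(.00775,.01025):
    q=proj(c,np.c_[.5528+r*np.cos(a),-.1992+r*np.sin(a),0*a+.119],o)
    cv2.polylines(im,[np.int32((q-[x0,y0]+.5)*8)],True,(255,0,0),1)
cv2.imwrite('pics/w6.png',im[:,:,::-1]);print(x0,y0)
E
```

```text
[ 0.55275785 -0.19845662  0.28058221] [-7.47262736e-04  5.76895300e-04 -9.99999554e-01] [[320.73904273 231.96642713]
 [321.57501062 222.22187271]]
276 192
```

View pics/w6.png

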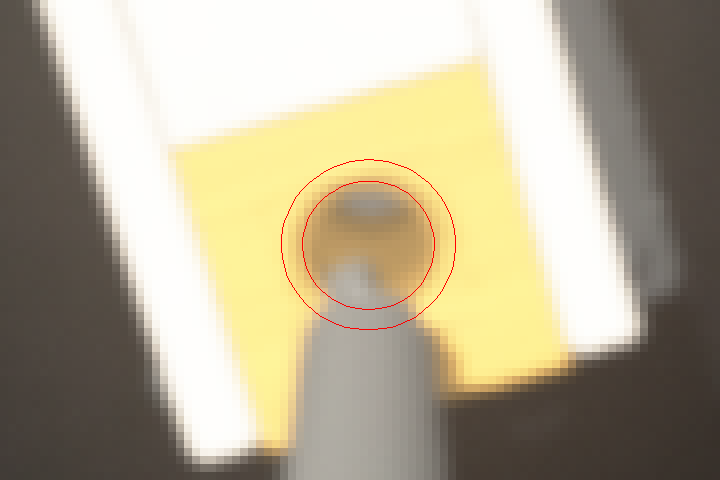

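Hole and shaft agree within about 0.6 mm: the hole's centre is at crop (368,243) and the shaft's at (366,340). I pre-turn to one end of the slot's range while lowering through the upper bearing.

Call:
{"method": "play_rows", "body": {
  "motion": [
    {"linear": [0,0.02,0],"delta_rot": [0,0,0.8],"fingers": 0},
    {"linear": [0,0,0],"delta_rot": [0,0,0.9],"fingers": 0},
    {"linear": [0,0,0],"delta_rot": [0,0,0.9],"fingers": 0},
    {"linear": [0,0,0.2],"delta_rot": [0,0,0.9],"fingers": 0},
    {"linear": [0,0,0.2],"delta_rot": [0,0,0.9],"fingers": 0},
    {"linear": [0,0,0.2],"delta_rot": [0,0,0.9],"fingers": 0},
    {"linear": [0,0,0.2],"delta_rot": [0,0,0.9],"fingers": 0},
    {"linear": [0,0,0.2],"delta_rot": [0,0,0],"fingers": 0},
    {"linear": [0,0,0.2],"delta_rot": [0,0,0],"fingers": 0},
    {"linear": [0,0,0.2],"delta_rot": [0,0,0],"fingers": 0},
    {"linear": [0,0,0],"delta_rot": [0,0,0],"fingers": 0}
  ]
}}

```text
t: 9.02
tcp_pos: [0.5524, -0.1993, 0.2232]
orientation: [[0.798, -0.602, -0.002], [-0.602, -0.798, 0.001], [-0.002, 0.001, -1.0]]
contact_force: [-0.3, 0.3, -0.9]
gripper_width: 0.0227
gripper_force: 39.7
```

Call:
{"method": "play_rows", "body": {
  "motion": [
    {"linear": [0,0,0.15],"delta_rot": [0,0,0],"fingers": 0},
    {"linear": [0,0,0.15],"delta_rot": [0,0,0],"fingers": 0},
    {"linear": [0,0,0.15],"delta_rot": [0,0,0],"fingers": 0},
    {"linear": [0,0,0.15],"delta_rot": [0,0,0],"fingers": 0},
    {"linear": [0,0,0.15],"delta_rot": [0,0,0],"fingers": 0},
    {"linear": [0,0,0.15],"delta_rot": [0,0,0],"fingers": 0},
    {"linear": [0,0,0.15],"delta_rot": [0,0,0],"fingers": 0},
    {"linear": [0,0,0.15],"delta_rot": [0,0,0],"fingers": 0},
    {"linear": [0,0,0],"delta_rot": [0,0,0],"fingers": 0}
  ]
}}

```text
t: 9.77
tcp_pos: [0.5526, -0.1998, 0.1755]
orientation: [[0.796, -0.605, -0.002], [-0.605, -0.796, 0.001], [-0.002, 0.0, -1.0]]
contact_force: [-1.3, 1.4, -3.3]
gripper_width: 0.0229
gripper_force: 39.5
```

Call:
{"method": "play_rows", "body": {
  "motion": [
    {"linear": [0,0,0.08],"delta_rot": [0,0,0],"fingers": 0},
    {"linear": [0,0,0.08],"delta_rot": [0,0,0],"fingers": 0},
    {"linear": [0,0,0.08],"delta_rot": [0,0,0],"fingers": 0},
    {"linear": [0,0,0.08],"delta_rot": [0,0,0],"fingers": 0},
    {"linear": [0,0,0.05],"delta_rot": [0,0,0],"fingers": 0},
    {"linear": [0,0,0],"delta_rot": [0,0,0],"fingers": 0}
  ]
}}

```text
t: 10.27
tcp_pos: [0.5529, -0.1998, 0.1615]
orientation: [[0.796, -0.605, -0.001], [-0.605, -0.796, 0.0], [-0.001, 0.0, -1.0]]
contact_force: [-3.2, 1.9, -3.5]
gripper_width: 0.0233
gripper_force: 39.5
```

Call:
{"method": "play_rows", "body": {
  "motion": [
    {"linear": [-0.012,0,0.03],"delta_rot": [0,0,0],"fingers": 0},
    {"linear": [0,0,0.03],"delta_rot": [0,0,0],"fingers": 0},
    {"linear": [0,0,0.03],"delta_rot": [0,0,0],"fingers": 0},
    {"linear": [0,0,0.02],"delta_rot": [0,0,0],"fingers": 0},
    {"linear": [0,0,0],"delta_rot": [0,0,0],"fingers": 0}
  ]
}}

```text
t: 10.68
tcp_pos: [0.553, -0.1998, 0.1582]
orientation: [[0.796, -0.605, 0.001], [-0.605, -0.796, -0.0], [0.001, -0.0, -1.0]]
contact_force: [-5.8, 2.2, 8.2]
gripper_width: 0.023
gripper_force: 40.9
```

Contact with the jaws came at tip ≈ 32 mm. I now turn in 12° steps, checking for a drop after each.

Call:
{"method": "play_rows", "body": {
  "motion": [
    {"linear": [-0.01,0.007,0],"delta_rot": [0,0,-0.7],"fingers": 0},
    {"linear": [0,0,0],"delta_rot": [0,0,-0.7],"fingers": 0},
    {"linear": [0,0,0],"delta_rot": [0,0,-0.6],"fingers": 0},
    {"linear": [0,0,0],"delta_rot": [0,0,0],"fingers": 0}
  ]
}}

```text
t: 11.02
tcp_pos: [0.5526, -0.2, 0.1582]
orientation: [[0.907, -0.422, 0.001], [-0.422, -0.907, -0.001], [0.001, 0.0, -1.0]]
contact_force: [-4.7, 1.9, 6.5]
gripper_width: 0.0231
gripper_force: 40.4
```

Call:
{"method": "play_rows", "body": {
  "motion": [
    {"linear": [-0.01,0,0],"delta_rot": [0,0,-0.7],"fingers": 0},
    {"linear": [0,0,0],"delta_rot": [0,0,-0.7],"fingers": 0},
    {"linear": [0,0,0],"delta_rot": [0,0,-0.6],"fingers": 0},
    {"linear": [0,0,0],"delta_rot": [0,0,0],"fingers": 0}
  ]
}}

```text
t: 11.35
tcp_pos: [0.5524, -0.1999, 0.1582]
orientation: [[0.975, -0.224, 0.001], [-0.224, -0.975, -0.001], [0.001, 0.0, -1.0]]
contact_force: [-3.1, 0.2, 5.7]
gripper_width: 0.0231
gripper_force: 40.3
```

```bash
python3 - <<'E'
from h import *
o=get_obs();print(o['tcp_pos'],o['ft_torque'],o['contact_force'],np.arctan2(*o['orientation'][1::-1,0]))
E
```

```text
[ 0.55242353 -0.19988824  0.15818957] [0.08129272 0.78893826 0.0640962 ] [-3.051681    0.2089856   5.73309765] -0.22600240282359305
```

Call:
{"method": "play_rows", "body": {
  "motion": [
    {"linear": [-0.005,0,0],"delta_rot": [0,0,-0.7],"fingers": 0},
    {"linear": [0,0,0],"delta_rot": [0,0,-0.7],"fingers": 0},
    {"linear": [0,0,0],"delta_rot": [0,0,-0.6],"fingers": 0},
    {"linear": [0,0,0],"delta_rot": [0,0,0],"fingers": 0}
  ]
}}

```text
t: 11.68
tcp_pos: [0.5523, -0.1999, 0.1581]
orientation: [[1.0, -0.018, 0.001], [-0.018, -1.0, -0.001], [0.001, 0.001, -1.0]]
contact_force: [-2.8, 0.3, 5.5]
gripper_width: 0.0229
gripper_force: 40.3
```

Call:
{"method": "play_rows", "body": {
  "motion": [
    {"linear": [-0.005,0,0],"delta_rot": [0,0,-0.7],"fingers": 0},
    {"linear": [0,0,0],"delta_rot": [0,0,-0.7],"fingers": 0},
    {"linear": [0,0,0],"delta_rot": [0,0,-0.6],"fingers": 0},
    {"linear": [0,0,0],"delta_rot": [0,0,0],"fingers": 0}
  ]
}}

```text
t: 12.02
tcp_pos: [0.5521, -0.1999, 0.158]
orientation: [[0.982, 0.188, 0.001], [0.188, -0.982, -0.001], [0.001, 0.001, -1.0]]
contact_force: [-0.6, -0.6, 3.8]
gripper_width: 0.0232
gripper_force: 40.1
```

```bash
python3 - <<'E'
from h import *
o=get_obs();print(o['tcp_pos'],o['ft_torque'],o['contact_force'],np.arctan2(*o['orientation'][1::-1,0]))
E
```

```text
[ 0.55209224 -0.19985508  0.15801018] [-0.29935263  0.39343707 -0.04240085] [-0.63658571 -0.61220058  3.80455193] 0.1894480308670577
```

Call:
{"method": "play_rows", "body": {
  "motion": [
    {"linear": [0,0,0.02],"delta_rot": [0,0,0],"fingers": 0},
    {"linear": [0,0,0],"delta_rot": [0,0,-0.5],"fingers": 0},
    {"linear": [0,0,0],"delta_rot": [0,0,-0.5],"fingers": 0},
    {"linear": [0,0,0],"delta_rot": [0,0,-0.5],"fingers": 0},
    {"linear": [0,0,0],"delta_rot": [0,0,0],"fingers": 0}
  ]
}}

```text
t: 12.43
tcp_pos: [0.5517, -0.1996, 0.1569]
orientation: [[0.941, 0.338, 0.0], [0.338, -0.941, -0.0], [0.0, 0.0, -1.0]]
contact_force: [-1.3, -1.2, 0.2]
gripper_width: 0.0228
gripper_force: 39.7
```

```bash
python3 - <<'E'
from h import *
o=get_obs();print(o['tcp_pos'],o['ft_torque'],o['contact_force'],np.arctan2(*o['orientation'][1::-1,0]))
E
```

```text
[ 0.55172678 -0.1995643   0.15690167] [-0.03664477  0.41627092  0.02455691] [-1.27102416 -1.16243759  0.20224981] 0.3443903261817045
```

The height dropped below contact and the force vanished, so the blade seems to be at the slot. Lowering gently.

Call:
{"method": "play_rows", "body": {
  "motion": [
    {"linear": [0,0,0.03],"delta_rot": [0,0,0],"fingers": 0},
    {"linear": [0,0,0.03],"delta_rot": [0,0,0],"fingers": 0},
    {"linear": [0,0,0],"delta_rot": [0,0,0],"fingers": 0}
  ]
}}

```text
t: 12.68
tcp_pos: [0.5515, -0.1995, 0.1541]
orientation: [[0.942, 0.336, -0.0], [0.336, -0.942, 0.0], [-0.0, -0.0, -1.0]]
contact_force: [-1.2, -1.8, -1.5]
gripper_width: 0.0229
gripper_force: 39.6
```

```bash
python3 - <<'E'
from h import *
o=get_obs();print(o['tcp_pos'],o['ft_torque'],o['contact_force'],np.arctan2(*o['orientation'][1::-1,0]))
E
```

```text
[ 0.55151681 -0.19946316  0.15413739] [-0.12854535  0.27870428 -0.05036617] [-1.19078309 -1.84742301 -1.50437907] 0.34316111937459737
```

Call:
{"method": "play_rows", "body": {
  "motion": [
    {"linear": [0,0,0.04],"delta_rot": [0,0,0],"fingers": 0},
    {"linear": [0,0,0.04],"delta_rot": [0,0,0],"fingers": 0},
    {"linear": [0,0,0.04],"delta_rot": [0,0,0],"fingers": 0},
    {"linear": [0,0,0.04],"delta_rot": [0,0,0],"fingers": 0},
    {"linear": [0,0,0.04],"delta_rot": [0,0,0],"fingers": 0},
    {"linear": [0,0,0.02],"delta_rot": [0,0,0],"fingers": 0},
    {"linear": [0,0,0],"delta_rot": [0,0,0],"fingers": 0}
  ]
}}

```text
t: 13.27
tcp_pos: [0.5519, -0.1996, 0.1463]
orientation: [[0.941, 0.339, 0.001], [0.339, -0.941, -0.0], [0.001, 0.001, -1.0]]
contact_force: [-3.3, -1.1, 11.3]
gripper_width: 0.023
gripper_force: 40.8
```

It seated at the floor (0.1463 against an expected 0.1462, Fz +11 N). Relaxing, releasing and retreating.

Call:
{"method": "play_rows", "body": {
  "motion": [
    {"linear": [0,0,-0.02],"delta_rot": [0,0,0],"fingers": 0},
    {"linear": [0,0,0],"delta_rot": [0,0,0],"fingers": 0.6},
    {"linear": [0,0,0],"delta_rot": [0,0,0],"fingers": 0.8},
    {"linear": [0,0,0],"delta_rot": [0,0,0],"fingers": 1},
    {"linear": [0,0,0],"delta_rot": [0,0,0],"fingers": 1},
    {"linear": [0,0,0],"delta_rot": [0,0,0],"fingers": 1},
    {"linear": [0,0,0],"delta_rot": [0,0,0],"fingers": 1},
    {"linear": [0,0,0],"delta_rot": [0,0,0],"fingers": 1},
    {"linear": [0,0,-0.2],"delta_rot": [0,0,0],"fingers": 1},
    {"linear": [0,0,-0.4],"delta_rot": [0,0,0],"fingers": 1},
    {"linear": [0,0,-0.5],"delta_rot": [0,0,0],"fingers": 1},
    {"linear": [0,0,-0.5],"delta_rot": [0,0,0],"fingers": 1},
    {"linear": [0,0,-0.5],"delta_rot": [0,0,0],"fingers": 1},
    {"linear": [0,0,-0.5],"delta_rot": [0,0,0],"fingers": 1},
    {"linear": [0,0,-0.5],"delta_rot": [0,0,0],"fingers": 1},
    {"linear": [0,0,0],"delta_rot": [0,0,0],"fingers": 1},
    {"linear": [0,0,0],"delta_rot": [0,0,0],"fingers": 1}
  ]
}}

```text
t: 14.68
tcp_pos: [0.5521, -0.1997, 0.2721]
orientation: [[0.941, 0.339, 0.002], [0.339, -0.941, -0.001], [0.002, 0.002, -1.0]]
contact_force: [0.7, -0.3, -0.4]
gripper_width: 0.0856
gripper_force: 0.0
```

```bash
python3 - <<'E'
from h import *
o=get_obs();c=capture('wrist');print(o['tcp_pos'],o['contact_force'],o['gripper_width'],proj(c,[[.5525,-.1995,.18],[.5525,-.1995,.15]],o))
cv2.imwrite('pics/w7.png',c['img'][:,:,::-1])
E
```

```text
[ 0.55213389 -0.19968259  0.27208316] [ 0.73334713 -0.29429135 -0.41254736] 0.08559857463070944 [[320.86998629 243.57450217]
 [320.73164341 233.23694158]]
```

View pics/w7.png

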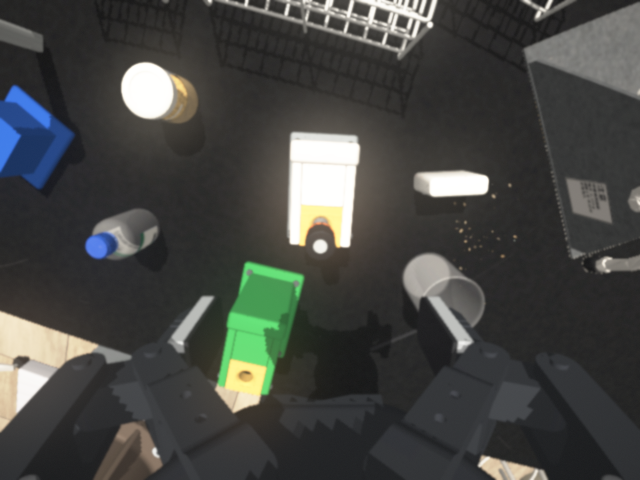

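The head stands at (320,246), upright in the rotator, and the bystanders are undisturbed. The 12 mm drop from jaw contact to floor contact confirms it is home. Handing in.

```bash
python3 -c "
from cell import *
print(hand_in())"
```

```text
the job is handed in; nothing more can be done
None
```

The spindle went through both bearings and dropped 12 mm from the coupling jaws to the slot floor, fully home. I then released it and handed the job in at about 15 s, with the jar, bottle and beaker not touched.

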